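# Refit the main dial of a desk loudspeaker controller and hold it pressed to switch on

### The job

The big dial of the loudspeaker controller has come off. First turn the small level knob down to 4 on its 0-to-10 scale so that the speakers will not blare, then push the loose dial fully home on the bare D-shaft, its flat matched to the shaft's, and keep it pressed down as for a long press of the power switch: finish like that, the gripper still on the dial and holding the shaft down. Leave the other things on the desk where they are.

Things in the scene. Friction and masses are not known exactly. Their poses are not given: they have to be found in the camera images.
- console: Loudspeaker controller, fixed to the desk: flat dark steel box 150 (x) x 240 (y) x 50 mm high, grey top panel with the controls. Origin: centre of its underside, +z up, front (user's side, row of four low keys) to -x. On the panel, in its frame: bare D-shaft at (12, -56) mm, small level knob at (12, 62) mm; nothing else there stands over 3 mm.
- level (a joint): Angle of the level knob, rad: 0 at mark 0, growing clockwise seen from above, stops at 0 and 4.712. Eleven marks, 0 to 10, 0.4712 rad (27 deg) apart, longer at 0, 5 and 10; the user sees 0 at the lower left, 5 at the far side (console +x), 10 at the lower right. Mark 4 is 1.885. It starts between 6 and 9 and stays where it is left (friction 0.025 N m).
- level_top (a point): Centre of the level knob's top face, on its axis; +x points along the white line on its top. The knob is a round fluted black one 30 mm across and 23.5 mm high, its foot 1.5 mm above the panel (75 mm above the desk at its top).
- dial: The loose main dial: round aluminium knob 40 mm across, 30 mm high, about 85 g, standing bore down on the desk, left or right of the controller. Origin: centre of its underside, +z up, +x towards the black line on its top. Its side is 40 mm across and knurled over the upper 14 mm, 38 mm across and dark below. The bore's key flat is straight under the black line.
- dial_bore_end (a point): In the dial, on its axis at the closed end of the bore, 16 mm above its underside; axes as the dial. The bore, open below, is 11 mm across with its key flat on the +x side, 3 mm from the axis, and has a 2 mm lead-in chamfer.
- shaft_tip (a point): Centre of the top of the bare upright steel D-shaft: 10 mm across, 23 mm above the panel (73 mm above the desk), tip chamfered; +x points straight out of its flat (2.5 mm from the axis). The dial fits when its black line points the way this flat faces, within about 7 deg. It turns endlessly (friction 0.012 N m). Dial home: tip at the bore's end, dial's underside 7 mm above the panel.
- press (a joint): How far the shaft is pressed down, in m: 0 up, stop at 0.003. A spring pushes it up: it starts to move at 3 N and is fully down at 6 N.
- mouse: Black computer mouse 108 x 62 x 35 mm on the desk on the other side of the controller from the dial; leave it alone. Origin under its centre.
- stapler: Black stapler 145 x 38 x 50 mm; leave it alone. Origin under its centre.
- clip_tub: Round open tub of paper clips, 66 mm across, 42 mm high; leave it alone. Origin under its centre.
- hex_key: Small L-shaped hex key, 76 x 28 mm, 6 mm thick, lying flat; leave it alone. Origin under its long arm's middle.
- tape_dispenser: Black tape dispenser 150 x 55 x 84 mm; leave it alone. Origin under its centre.
- flask: Dark red drinking flask 68 mm across, 200 mm high; leave it alone. Origin under its centre.

How it is judged (in metres and radians):
On the way, in this order (a step that is already met when the one before it is completed fails the run):
1. the level knob has been turned down to mark 4 (within a third of a division) (value of joint level between 1.728 and 2.042 rad), for 0.3 s.
2. the dial is fully home on the D-shaft (distance between dial_bore_end and shaft_tip below 0.003 m and angle between the x axis of dial and the x axis of shaft_tip, either way round below 0.2 rad and angle between dial's own z axis and vertical below 0.12 rad), for 0.2 s.
At the end, for the whole second after the job is handed in: Level knob at 4 within 0.157 rad; dial home on the shaft (bore end within 3 mm of the shaft tip, flats within 0.2 rad, upright within 0.12 rad); fingers still on the dial (over 2 N), holding the shaft down by over 2 of its 3 mm (all of step 1 and all of step 2 and value of joint press above 0.002 m and contact force between the fingers and dial above 2 N); the arm keeps its last pose, push and grip.
It fails at once if another thing on the desk is moved by more than 30 mm (distance of any of mouse, stapler, clip_tub, hex_key, tape_dispenser, flask from where it was at the start of the episode above 0.03 m).
It also fails if it takes over 69 s, if anything falls off the work surface, if the arm or the gripper's body presses on something with over 40 N, if the wrist force passes 120 N, or if a joint passes its speed limit or range.

### The arm

A 6-joint arm with a two-finger parallel gripper is mounted at the origin on the work surface. World frame = base frame: x ahead of the robot, y to its left, z up, the work surface at z = 0. Lengths are in mm, angles in rad, forces in N, time in s.
With the tool pointing down it reaches from about 325 to 775 mm from the base axis. Payload 5.5 kg.
Tool frame: the origin (TCP) lies at the very end of the fingers, on their centre line; the grasp point (between the pads) lies 19 mm behind it (manip.grasp_offset is the distance from the TCP to the grasp point, in mm); z points along the fingers, y is the line along which they close (so a half turn about z gives the same grasp; the last joint's range is limited). The gripper opens to 85 mm and grips with 20 to 120 N. Pads are 22 mm wide; open, the fingers measure 114 mm over their backs; the gripper's body (76 mm by 85 mm) begins 54 mm behind the grasp point. The pads swing forward as they close: fully open they stand 13 mm farther back than shut.
Start: joints at [1.213, 0.091, 1.231, -0, 1.82, -0.057], TCP at [177.775, 573.073, 231.275] pointing down, gripper open.
Joint ranges: [-2.87, 2.87], [-0.86, 2.18], [0.17, 2.46], [-1.51, 4.65], [0.06, 2.69], [-2.65, 2.65]. Speed limits (rad/s): [2.57, 2.57, 3.01, 3.14, 3.14, 3.14].

### API

Orientations are given as a unit quaternion [w, x, y, z].
In Python, from plant import manip gives the robot as it stands.
- The arm moves only by the tool apply_moves, never from a script. Its argument "plan" is text: rows parted by semicolons, each of 7 numbers parted by spaces: the shift along the tool's x, y, z in cm, then the turn, a rotation vector about the tool's x, y, z in degrees, then the finger opening in cm, from 0 to 8.54. In form: dx dy dz ax ay az fingers; .... A call has 1 to 10 rows; each row shifts and turns the commanded pose from where the row before left it, along the tool's axes as they then stand; what a row does not reach is not made up. A row lasts 1/12 s, in which the tool goes at most 41.7 mm and 7.16 degrees, less where a joint would pass 70% of its speed; a pose out of reach is approached as far as the arm can. A call with a gripper value outside its range is refused whole. The fingers move at their own pace and stop on an object; "newtons" is the grip in N (left out, the last holds). Time passes only in rows, so rows that do not move let the fingers close. It gives the time, the measured TCP pose, the force, the opening and the grip force at its end, in the units of the state.
- manip.state(): the state, without advancing time (a new reading comes with each control period).
- manip.grab_frame(name): name is "scene" or "top" or "wrist"; returns a dict with "frame" (480x640x3 uint8, red, green, blue), "fx", "fy", "cx", "cy" (pixels), "dist_coeffs" ([k1, k2, p1, p2, k3] as OpenCV has them; the pictures are not rectified), "rvec" (rotation vector, rad) and "tvec" (3), from world to camera coordinates, as OpenCV has them; the wrist camera has in their place "tool_from_camera" (4x4, takes a point from camera to tool coordinates, whose origin is the TCP and whose axes are the flange's). Camera axes: x right, y down, z forward; pixel columns grow to the right and rows downward; lengths in mm; the calibration is good to about 2 mm. A picture is of the moment at which its call begins: read the wrist's pose just before it. There is no depth.
- manip.job_done(): hands the job in; it is judged then, once.
Trained networks look in a picture, given as the dict that the camera call returned (one of the last four; its "shot" number tells which), for a name from the list of things; names that differ only in an ending like _2 or _b are one class to them, and where a whole thing is asked for, a point or a joint stands for the part that bears it (a point fixed in the world has none). Each returns a list of dicts, best first, with "score" (0 to 1); they miss things now and then, are a little off and sometimes report something else, mostly with a low value. They report only what shows in the picture. A call takes as long as a camera call.
- manip.recognise(picture, label): "uv" ([column, row] in pixels, amid what is visible of it).
The state is a dict: "clock": time; "joint_positions": joint angles; "qd": joint speeds; "tau": joint torques, N m; "eef_pos": TCP position; "eef_rot": TCP orientation; "wrist_force": force on the tool from outside, world axes, zero at the start; "torque": the same for the moment, N m; "width": opening from 0.0 (shut) to 1.0 (fully open); "gripper_force": force on a finger pad.
Only numpy, scipy, OpenCV 4.12 (cv2) and the standard library are available. Lean on these libraries where they do the work, as an engineer would, in place of code of your own. Each camera call takes 0.05 s, during which the arm holds its last target. There are 200 camera calls.

## Working session

There is one attempt and no reset: what is moved stays moved. The work goes in short steps, Python scripts to look and compute and a tool call to move; the robot and the scene stay as the last step left them, time stands still between calls to the robot, and variables do not carry over. Pictures are saved under pics/ and viewed, at most 10 in all, crops included, and the job is handed in when it is done.

Besides the shell and the picture viewer there is one more tool, called after "Emit:" in YAML: its name, and indented under it one key for each argument. apply_moves: Moves the arm, as the interface text tells. Its arguments: {"type":"object","properties":{"plan":{"type":"string"},"newtons":{"type":"number"}},"required":["plan"]}

```bash
ls; mkdir -p pics; cat > h.py <<'E'
import numpy as np, cv2
from scipy.spatial.transform import Rotation as R
from plant import manip
def cam(f, st=None):
    K=np.array([[f['fx'],0,f['cx']],[0,f['fy'],f['cy']],[0,0,1.]]); D=np.array(f['dist_coeffs'],float)
    if 'rvec' in f:
        Rm=cv2.Rodrigues(np.array(f['rvec'],float))[0]; t=np.array(f['tvec'],float).ravel()
    else:
        w,x,y,z=st['eef_rot']; T=np.eye(4); T[:3,:3]=R.from_quat([x,y,z,w]).as_matrix(); T[:3,3]=st['eef_pos']
        C=np.linalg.inv(T@np.array(f['tool_from_camera'])); Rm=C[:3,:3]; t=C[:3,3]
    return K,D,Rm,t
def ray(c,uv):
    K,D,Rm,t=c; p=cv2.undistortPoints(np.array([[uv]],float),K,D).ravel()
    d=Rm.T@np.array([p[0],p[1],1]); return -Rm.T@t, d/np.linalg.norm(d)
def atz(c,uv,z):
    o,d=ray(c,uv); return o+d*(z-o[2])/d[2]
def proj(c,P):
    K,D,Rm,t=c; return cv2.projectPoints(np.array(P,float).reshape(-1,1,3),cv2.Rodrigues(Rm)[0],t,K,D)[0].reshape(-1,2)
def tri(rs):
    A=0;b=0
    for o,d in rs:
        M=np.eye(3)-np.outer(d,d); A=A+M; b=b+M@o
    return np.linalg.solve(A,b)
def save(n,im): cv2.imwrite('pics/'+n,im[...,::-1])
E
cat > a.py <<'E'
from h import *
st=manip.state(); print({k:np.round(v,3).tolist() for k,v in st.items()}, manip.grasp_offset)
ims=[]
cs={}
for n in ('scene','top'):
    f=manip.grab_frame(n); c=cam(f); cs[n]=c; ims.append(f['frame'])
    o,d=ray(c,(320,240)); print(n,o.round(),d.round(2))
    for l in ('console','level_top','dial','shaft_tip','mouse','stapler','clip_tub','hex_key','tape_dispenser','flask'):
        r=manip.recognise(f,l)[:2]; print(l,[(np.round(q['uv']).tolist(),round(q['score'],2),atz(c,q['uv'],{'dial':30,'level_top':75,'shaft_tip':73}.get(l,20)).round().tolist()) for q in r])
save('s.png',ims[0]);save('t.png',ims[1])
E
python3 a.py
```

```text
pics
{'clock': 0.0, 'joint_positions': [1.213, 0.092, 1.232, 0.0, 1.82, -0.057], 'qd': [-0.0, 0.0, 0.0, 0.001, -0.0, -0.001], 'tau': [0.0, -45.874, -41.802, -0.0, 0.012, -0.0], 'eef_pos': [177.676, 572.797, 230.151], 'eef_rot': [-0.0, 0.15, 0.989, -0.001], 'wrist_force': [-0.335, 0.197, -0.591], 'torque': [-0.034, -0.01, 0.023], 'gripper_force': 0.0, 'width': 1.0} 18.700000000000003
scene [1020. -261. 1045.] [-0.45  0.24 -0.86]
console [([333.0, 252.0], 0.84, [534.0, 41.0, 20.0])]
level_top [([358.0, 237.0], 0.56, [555.0, 95.0, 75.0])]
dial [([206.0, 314.0], 0.68, [536.0, -292.0, 30.0])]
shaft_tip []
mouse [([418.0, 198.0], 0.81, [504.0, 316.0, 20.0])]
stapler [([195.0, 243.0], 0.97, [343.0, -242.0, 20.0]), ([356.0, 233.0], 0.74, [515.0, 118.0, 20.0])]
clip_tub [([115.0, 337.0], 0.7, [481.0, -496.0, 20.0])]
hex_key []
tape_dispenser [([463.0, 165.0], 0.94, [474.0, 489.0, 20.0])]
flask [([156.0, 385.0], 0.84, [629.0, -450.0, 20.0])]
top [ 401.   27. 1505.] [ 0.08 -0.02 -1.  ]
console [([305.0, 236.0], 0.67, [538.0, 36.0, 20.0])]
level_top []
dial [([424.0, 243.0], 0.55, [520.0, -299.0, 30.0])]
shaft_tip []
mouse [([199.0, 250.0], 0.9, [497.0, 333.0, 20.0])]
stapler [([402.0, 311.0], 0.84, [331.0, -238.0, 20.0])]
clip_tub [([493.0, 258.0], 0.59, [480.0, -494.0, 20.0])]
hex_key [([212.0, 312.0], 0.56, [325.0, 293.0, 20.0])]
tape_dispenser [([140.0, 262.0], 0.92, [463.0, 495.0, 20.0])]
flask [([478.0, 186.0], 0.93, [684.0, -455.0, 20.0]), ([282.0, 230.0], 0.67, [555.0, 101.0, 20.0])]
```

```bash
python3 - <<'E'
import cv2
a=cv2.imread('pics/s.png'); b=cv2.imread('pics/t.png')
c=cv2.resize(a[170:370,80:480],(800,400)); d=cv2.resize(b[180:280,200:500],(600,200))
import numpy as np
o=np.zeros((600,800,3),np.uint8);o[:400]=c;o[400:,:600]=d;cv2.imwrite('pics/m.png',o)
E
```

```text
(no output)
```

View pics/m.png

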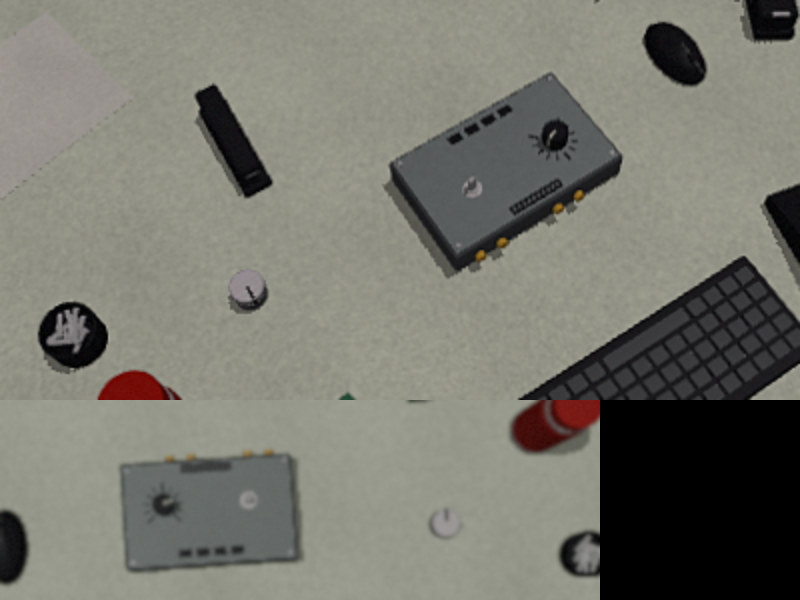

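```bash
cat >> h.py <<'E'
def to(P,yaw_y=None,st=None):
    """print tool-frame shift (cm) and az (deg) to TCP target P with tool y at world angle yaw_y deg, z down"""
    st=st or manip.state(); w,x,y,z=st['eef_rot']; M=R.from_quat([x,y,z,w]).as_matrix()
    if yaw_y is None: az=np.zeros(3)
    else:
        a=np.radians(yaw_y); Y=np.array([np.cos(a),np.sin(a),0]); Z=np.array([0,0,-1.]); N=np.c_[np.cross(Y,Z),Y,Z]
        az=np.degrees(R.from_matrix(M.T@N).as_rotvec())
    print('TCP',np.round(st['eef_pos'],1),'yaw_y',np.degrees(np.arctan2(M[1,1],M[0,1])).round(1),'shift cm',(M.T@(np.array(P)-st['eef_pos'])/10).round(2),'rot',az.round(1))
E
python3 - <<'E'
from h import *
f=manip.grab_frame('wrist'); print(np.round(f['tool_from_camera'],2),f['fx'],f['cx'],f['cy'])
cs=cam(manip.grab_frame('scene')); ct=cam(manip.grab_frame('top'))
for s,t,z in (((357,237),(282.5,231.5),75),((315.5,263.5),(324,229.5),73),((204,314),(423,241),30)):
    print(tri([ray(cs,s),ray(ct,t)]).round(), atz(cs,s,z).round(),atz(ct,t,z).round())
to([500,95,230],90)
E
```

```text
[[   0.     -0.95   -0.3    77.97]
 [   1.      0.     -0.     -0.16]
 [   0.     -0.3     0.95 -142.15]
 [   0.      0.      0.      1.  ]] 339.44214978877534 320.19775188215715 238.15532007391613
[547.  98.  65.] [553.  95.  75.] [546.  96.  75.]
[555. -18.  50.] [565. -24.  73.] [552. -17.  73.]
[ 527. -298.   17.] [ 534. -296.   30.] [ 526. -296.   30.]
TCP [177.8 573.1 231.3] yaw_y 72.8 shift cm [-44.94 -36.11   0.13] rot [ -0.   -0.  -17.2]
```

Emit:
apply_moves:
  plan: "-3.3 -2.3 0.2 0 0 0 8.5;-3.3 -2.3 0.2 0 0 0 8.5;-3.3 -2.3 0.2 0 0 0 8.5;-3.3 -2.3 0.2 0 0 0 8.5;-3.3 -2.3 0.2 0 0 0 8.5;-3.3 -2.3 0.2 0 0 0 8.5;-3.3 -2.3 0.2 0 0 0 8.5;-3.3 -2.3 0.2 0 0 0 8.5;-3.3 -2.3 0.2 0 0 0 8.5;-3.3 -2.3 0.2 0 0 0 8.5"

```text
clock: 2.08
eef_pos: [425.6, 253.9, 211.5]
eef_rot: [0.0, 0.15, 0.989, 0.0]
wrist_force: [1.2, 1.3, 0.8]
width: 0.997
gripper_force: 0.0
```

Emit:
apply_moves:
  plan: "-3.3 -2.3 0.2 0 0 0 8.5;-3.3 -2.3 0.2 0 0 0 8.5;-3.3 -2.3 0.2 0 0 0 8.5;-3.3 -2.3 0.2 0 0 0 8.5;-3.3 -2.3 0.2 0 0 0 8.5;0 0 0 0 0 -6 8.5;0 0 0 0 0 -6 8.5;0 0 0 0 0 -5 8.5;0 0 0 0 0 0 8.5;0 0 0 0 0 0 8.5"

```text
clock: 2.92
eef_pos: [548.4, 96.8, 201.3]
eef_rot: [0.0, 0.003, 1.0, 0.0]
wrist_force: [0.0, 0.0, 0.1]
width: 0.997
gripper_force: 0.0
```

```bash
cat > w.py <<'E'
from h import *
import sys,pickle
n=sys.argv[1]
st=manip.state(); f=manip.grab_frame('wrist'); c=cam(f,st); save(n+'.png',f['frame']); pickle.dump(c,open(n+'.pkl','wb'))
print(np.round(st['eef_pos'],1),np.round(st['eef_rot'],3))
for l,z in (('level_top',75),('shaft_tip',73),('dial',30),('dial_bore_end',30),('console',50)):
    print(l,[(np.round(q['uv'],1).tolist(),round(q['score'],2),atz(c,q['uv'],z).round(1).tolist()) for q in manip.recognise(f,l)[:2]])
E
python3 w.py w1
```

```text
[548.4  96.8 201.3] [0.    0.003 1.    0.   ]
level_top [([551.9, 156.1], 0.44, [488.3, 281.3, 75.0])]
shaft_tip [([188.1, 233.5], 0.63, [551.4, -14.6, 73.0])]
dial []
dial_bore_end []
console [([258.8, 201.6], 0.75, [529.5, 42.6, 50.0])]
```

View pics/w1.png

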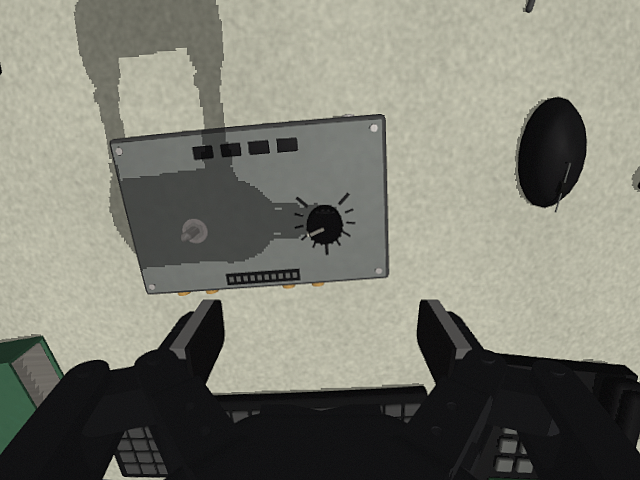

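```bash
python3 - <<'E'
import cv2,numpy as np
a=cv2.imread('pics/w1.png')
k=cv2.resize(a[180:260,285:365],(560,560),interpolation=cv2.INTER_CUBIC); s=cv2.resize(a[215:249,178:212],(238,238),interpolation=cv2.INTER_CUBIC)
o=np.zeros((560,800,3),np.uint8);o[:,:560]=k;o[:238,562:]=np.clip(s*1.6,0,255);cv2.imwrite('pics/m2.png',o)
E
```

```text
(no output)
```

View pics/m2.png

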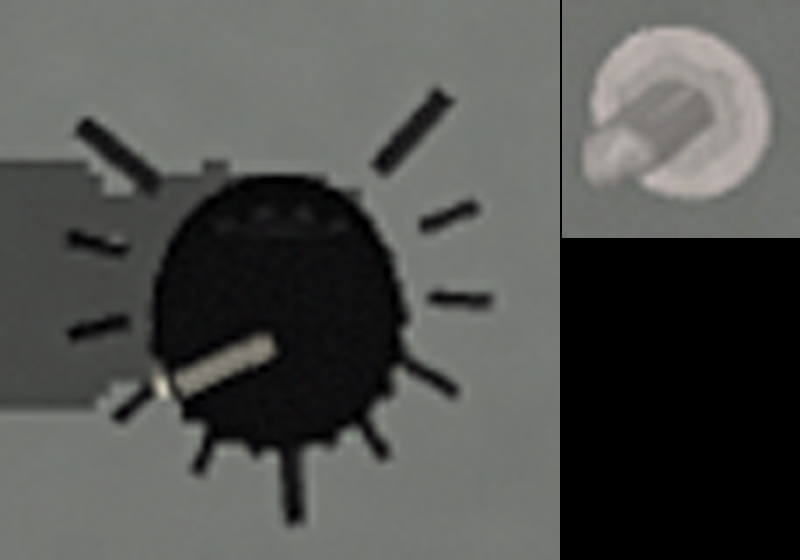

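```bash
python3 - <<'E'
from h import *
import pickle
c=pickle.load(open('w1.pkl','rb'))
k=lambda x,y:(285+x/7-.43,180+y/7-.43)
a=atz(c,k(175,387),75);b=atz(c,k(270,345),75)
print(a,b,'line dir',np.degrees(np.arctan2(*(a-b)[[1,0]])))
for n,i,o in (('0',(380,170),(445,95)),('10',(155,188),(85,125)),('5',(290,450),(294,522)),('2',(430,298),(490,300)),('8',(128,322),(72,334))):
    a=atz(c,k(*i),50);b=atz(c,k(*o),50);print(n,a.round(1),b.round(1),np.degrees(np.arctan2(*(b-a)[[1,0]])).round(1))
P=np.array([atz(c,p,50)[:2] for p in ((110,141),(383,115),(386,275),(148,293))]); print(P.round(1))
# -x-y, -x+y, +x+y, +x-y
yaw=np.arctan2(*(lambda v:(-v[0],v[1]))((P[1]-P[0]+P[2]-P[3]))); cen=P.mean(0)
Rm=lambda q:np.array([[np.cos(q),-np.sin(q)],[np.sin(q),np.cos(q)]])
for i in range(1):
  print('yaw',np.degrees(yaw),'cen',cen,'shaft',cen+Rm(yaw)@[12,-56],'level',cen+Rm(yaw)@[12,62])
print('shaft',atz(c,(185.6,237.1),73),atz(c,(196,230.7),50))
ct=cam(manip.grab_frame('top'))
print('tri knob', tri([ray(c,(322.5,222+3)),ray(ct,(282.5,231.5))]))
E
```

```text
[552.70772034  87.66680674  75.        ] [547.61594963  98.91663377  75.        ] line dir -65.64807406217655
0 [532. 113.  50.] [522.6 121.   50. ] 139.8
10 [534.1  84.7  50. ] [526.1  76.1  50. ] -133.3
5 [569.1 101.6  50. ] [579.1 102.1  50. ] 2.9
2 [548.7 119.5  50. ] [549.  127.2  50. ] 87.7
8 [551.6  80.9  50. ] [553.2  73.7  50. ] -77.9
[[475.2 -83. ]
 [457.8 148.6]
 [600.4 158.1]
 [618.6 -72. ]]
yaw 4.405646199105558 cen [537.99766591  37.94236122] shaft [554.26397595 -16.97036188] level [545.19953666 100.6809702 ]
shaft [554.60435411 -17.15154169  73.        ] [555.73925546 -16.46574352  50.        ]
tri knob [547.35152533  97.61689249  63.18338455]
```

Emit:
apply_moves:
  plan: "0.2 0.3 1 0 0 7 6;0 0 1 0 0 7 6;0 0 1 0 0 7 6;0 0 1 0 0 7 6;0 0 1 0 0 7 6;0 0 1 0 0 7 6;0 0 1 0 0 7 6;0 0 1 0 0 7 6;0 0 1 0 0 7 6;0 0 1 0 0 7 6"

```text
clock: 4.1
eef_pos: [546.3, 100.0, 100.9]
eef_rot: [0.0, 0.578, 0.816, 0.0]
wrist_force: [-0.5, -0.1, -0.1]
width: 0.705
gripper_force: 0.0
```

Emit:
apply_moves:
  plan: "0 0 0 0 0 7 6;0 0 0 0 0 7 6;0 0 0 0 0 6 6;0 0 0 0 0 0 6;0 0 0 0 0 0 6"

```text
clock: 4.52
eef_pos: [546.3, 100.0, 101.3]
eef_rot: [0.0, 0.707, 0.707, 0.0]
wrist_force: [-0.8, 0.6, -0.2]
width: 0.7
gripper_force: 0.0
```

```bash
python3 - <<'E'
from h import *
print(manip.state()['joint_positions']);to([546.5,100,54],0)
E
```

```text
[ 1.19779412e-01 -1.52305107e-02  1.56963891e+00 -7.49413038e-05
  1.58709311e+00  1.20839296e-01]
TCP [546.3 100.  101.3] yaw_y -0.1 shift cm [0.   0.02 4.73] rot [ 0.   0.  -0.1]
```

Emit:
apply_moves:
  plan: "0 0 2.5 0 0 0 6;0 0 2.1 0 0 0 6;0 0 0 0 0 0 6;0 0 0 0 0 0 2;0 0 0 0 0 0 2;0 0 0 0 0 0 2;0 0 0 0 0 0 2;0 0 0 0 0 0 2;0 0 0 0 0 0 2;0 0 0 0 0 0 2"
  newtons: 25

```text
clock: 5.35
eef_pos: [547.5, 100.0, 57.2]
eef_rot: [0.001, 0.709, 0.706, 0.001]
wrist_force: [1.2, 0.1, 6.3]
width: 0.338
gripper_force: 26.5
```

Emit:
apply_moves:
  plan: "0 0 -0.1 0 0 -7 2;0 0 0 0 0 -7 2;0 0 0 0 0 -7 2;0 0 0 0 0 -7 2;0 0 0 0 0 -7 2;0 0 0 0 0 -7 2;0 0 0 0 0 -7 2;0 0 0 0 0 -7 2;0 0 0 0 0 -7 2;0 0 0 0 0 -7 2"

```text
clock: 6.18
eef_pos: [547.7, 100.2, 57.3]
eef_rot: [0.002, 0.173, 0.985, 0.001]
wrist_force: [5.0, 1.3, 0.5]
width: 0.343
gripper_force: 26.2
```

Emit:
apply_moves:
  plan: "0 0 0 0 0 -7 2;0 0 0 0 0 -7 2;0 0 0 0 0 -7 2;0 0 0 0 0 -6 2;0 0 0 0 0 0 2;0 0 0 0 0 0 2"

```text
clock: 6.68
eef_pos: [547.7, 100.3, 57.3]
eef_rot: [0.002, -0.059, 0.998, 0.0]
wrist_force: [5.5, 1.3, 0.1]
width: 0.337
gripper_force: 26.1
```

Emit:
apply_moves:
  plan: "0 0 0 0 0 0 6;0 0 0 0 0 0 6;0 0 0 0 0 0 6;0 0 0 0 0 0 6;0 0 0 0 0 0 6;0 0 -3 0 0 0 6;0 0 -4 0 0 0 8;0 -4 -3 0 0 0 8.5;0 -3.5 -2 0 0 0 8.5;0 0 0 0 0 0 8.5"

```text
clock: 7.52
eef_pos: [556.7, 27.3, 177.3]
eef_rot: [0.004, -0.057, 0.998, -0.002]
wrist_force: [0.6, -0.1, 0.9]
width: 0.998
gripper_force: 0.0
```

```bash
python3 w.py w2; python3 - <<'E'
from h import *
import pickle
c=pickle.load(open('w2.pkl','rb')); a=cv2.imread('pics/w2.png')
o=[]
for P in ([546.5,100,75],[554.5,-17,65]):
    u,v=np.round(proj(c,P)[0]).astype(int); print(u-28,v-28)
    u0=max(u-28,0);v0=max(v-28,0);o.append(cv2.resize(a[v0:v0+56,u0:u0+56],(392,392),interpolation=cv2.INTER_CUBIC))
o[1]=np.clip(o[1]*1.3,0,255).astype(np.uint8)
cv2.imwrite('pics/m3.png',np.hstack(o))
E
```

```text
[556.7  27.3 177.3] [ 0.004 -0.057  0.998 -0.002]
level_top [([413.7, 229.7], 0.91, [542.4, 95.7, 75.0])]
shaft_tip [([262.1, 223.8], 0.77, [551.6, -18.0, 73.0])]
dial [([6.1, 153.4], 0.77, [525.6, -256.9, 30.0])]
dial_bore_end [([6.6, 152.7], 0.92, [524.9, -256.3, 30.0])]
console [([335.5, 201.1], 0.71, [532.7, 36.1, 50.0])]
390 207
237 197
```

View pics/m3.png

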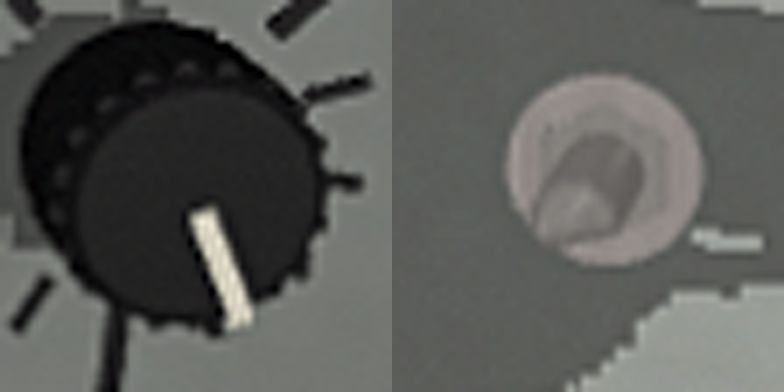

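```bash
python3 - <<'E'
from h import *
import pickle
c=pickle.load(open('w2.pkl','rb'))
k=lambda x,y:(390+x/7-.43,207+y/7-.43)
a=atz(c,k(238,325),75);b=atz(c,k(203,212),75);ce=atz(c,k(200,210),75)
print(a,b,ce,'line dir',np.degrees(np.arctan2(*(a-b)[[1,0]])))
cc=pickle.load(open('w1.pkl','rb'))
print('mark5 dir',[atz(c,k(*p),50).round(1) for p in ((120,312),(108,390))])
print('tip', tri([ray(c,(237+(575-392)/7,197+212/7)),ray(cc,(185.6,237.1))]))
to([588,-17,100],94)
E
```

```text
[559.92028462 107.08555936  75.        ] [547.53587261 100.5579999   75.        ] [547.3503355  100.18652568  75.        ] line dir 27.792758319461175
mark5 dir [array([568.3, 101.5,  50. ]), array([578.5, 102. ,  50. ])]
tip [554.37238937 -17.06981969  73.1413657 ]
TCP [553.6  33.  169.6] yaw_y 96.8 shift cm [-2.84 -5.38  6.94] rot [ 0.  -0.2  2.8]
```

Emit:
apply_moves:
  plan: "-1.4 -2.7 3 0 0 2.8 8.5;-1.4 -2.7 3.5 0 0 0 8.5;0 0 0 0 0 0 8.5;0 0 0 0 0 0 8.5;0 0 0 0 0 0 8.5"

```text
clock: 8.23
eef_pos: [584.9, -14.9, 110.1]
eef_rot: [-0.001, -0.035, 0.999, 0.0]
wrist_force: [-0.8, 1.0, 0.5]
width: 0.995
gripper_force: 0.0
```

```bash
python3 w.py w3; python3 - <<'E'
from h import *
import pickle
c=pickle.load(open('w3.pkl','rb')); a=cv2.imread('pics/w3.png')
u,v=np.round(proj(c,[554.4,-17,68])[0]).astype(int); print(u-40,v-40)
cv2.imwrite('pics/m4.png',np.clip(1.5*cv2.resize(a[v-40:v+40,u-40:u+40],(560,560),interpolation=cv2.INTER_CUBIC).astype(float),0,255))
E
```

```text
[584.9 -14.9 110.1] [-0.001 -0.035  0.999  0.   ]
level_top [([519.4, 219.7], 0.65, [544.9, 92.1, 75.0])]
shaft_tip [([319.6, 218.9], 0.76, [552.9, -17.6, 73.0])]
dial [([318.9, 215.7], 0.53, [561.6, -17.6, 30.0])]
dial_bore_end []
console [([404.1, 173.5], 0.74, [527.5, 30.8, 50.0]), ([520.4, 217.6], 0.62, [548.8, 108.3, 50.0])]
281 179[ WARN:0@0.194] global loadsave.cpp:1063 imwrite_ Unsupported depth image for selected encoder is fallbacked to CV_8U.
```

View pics/m4.png

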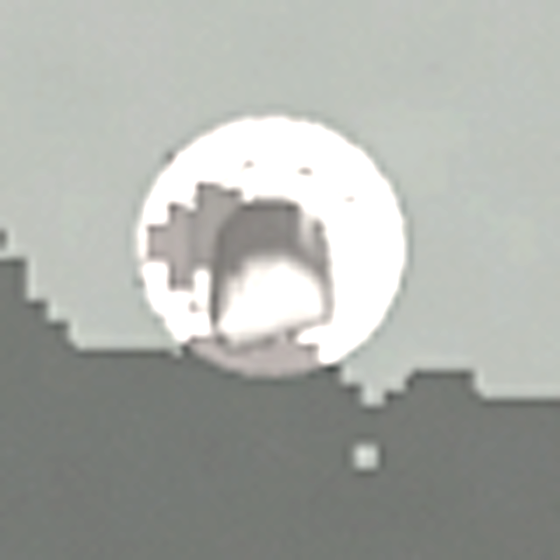

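```bash
python3 - <<'E'
import cv2,numpy as np
a=cv2.imread('pics/w3.png')
g=a[200:236,302:338].astype(np.float32); print(g.min(),g.max())
cv2.imwrite('pics/m5.png',np.clip((cv2.resize(g,(576,576),interpolation=cv2.INTER_CUBIC)-90)*1.5,0,255).astype(np.uint8))
E
```

```text
59.0 237.0
```

View pics/m5.png

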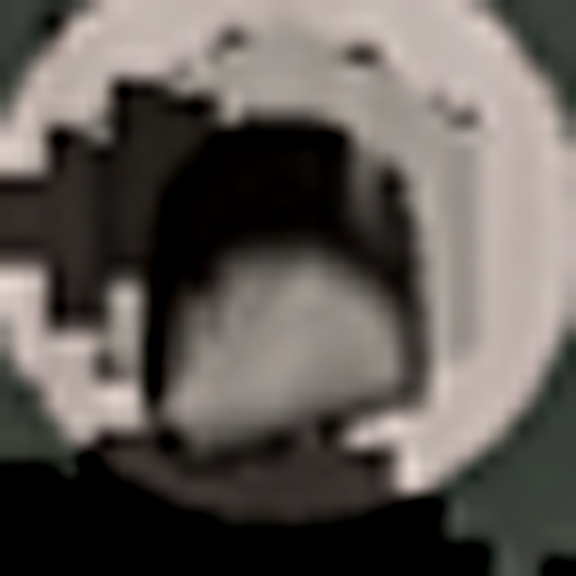

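```bash
python3 - <<'E'
from h import *
import pickle
c=pickle.load(open('w3.pkl','rb'))
k=lambda x,y:(302+x/16-.47,200+y/16-.47)
for p,q in (((185,450),(405,385)),((200,452),(330,415))):
    a=atz(c,k(*p),72);b=atz(c,k(*q),72); d=b-a
    print(a.round(1),b.round(1),'normal dir',np.degrees(np.arctan2(-d[0],d[1])).round(1))
t=atz(c,k(285,340),73);print('tip guess',t.round(1))
print(proj(c,[554.4,-17,73]))
to([526,-296,200],94)
E
```

```text
[558.4 -20.9  72. ] [555.5 -13.5  72. ] normal dir 21.1
[558.4 -20.3  72. ] [556.8 -16.   72. ] normal dir 20.5
tip guess [553.9 -17.7  73. ]
[[320.57411388 221.67514259]]
TCP [585.7 -15.2 111.9] yaw_y 94.0 shift cm [  7.9  -27.59  -8.82] rot [-0.   0.1  0. ]
```

Emit:
apply_moves:
  plan: "1 -3.4 -0.5 0 0 0 8.5;1 -3.4 -0.5 0 0 0 8.5;1 -3.5 -0.5 0 0 0 8.5;1 -3.5 -0.3 0 0 0 8.5;1 -3.5 0 0 0 0 8.5;1 -3.4 0 0 0 0 8.5;1 -3.4 0 0 0 0 8.5;0.9 -3.5 0 0 0 0 8.5;0 0 0 0 0 0 8.5;0 0 0 0 0 0 8.5"

```text
clock: 9.37
eef_pos: [525.0, -298.2, 128.9]
eef_rot: [0.0, -0.033, 0.999, -0.0]
wrist_force: [0.3, -0.0, -0.4]
width: 0.996
gripper_force: 0.0
```

Emit:
apply_moves:
  plan: "0 0 0 0 0 0 8.5;0 0 0 0 0 0 8.5"

```text
clock: 9.53
eef_pos: [526.1, -295.4, 128.9]
eef_rot: [0.0, -0.035, 0.999, 0.0]
wrist_force: [-0.3, -0.4, -0.8]
width: 0.996
gripper_force: 0.0
```

```bash
python3 w.py w4; python3 - <<'E'
from h import *
import pickle
c=pickle.load(open('w4.pkl','rb')); a=cv2.imread('pics/w4.png')
u,v=np.round(proj(c,[526,-296,30])[0]).astype(int); print(u-60,v-60)
cv2.imwrite('pics/m6.png',cv2.resize(a[v-60:v+60,u-60:u+60],(600,600),interpolation=cv2.INTER_CUBIC))
E
```

```text
[ 526.1 -295.4  128.9] [ 0.    -0.035  0.999  0.   ]
level_top []
shaft_tip []
dial [([318.5, 235.7], 0.75, [522.8, -297.2, 30.0])]
dial_bore_end []
console [([601.4, 288.6], 0.86, [543.1, -81.6, 50.0])]
260 180
```

View pics/m6.png

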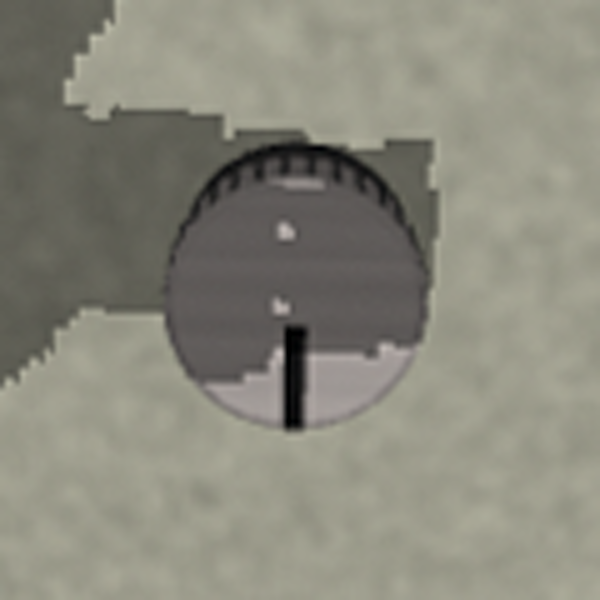

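```bash
python3 - <<'E'
from h import *
import pickle
c=pickle.load(open('w4.pkl','rb'))
k=lambda x,y:(260+x/5-.4,180+y/5-.4)
cs=cam(manip.grab_frame('scene'))
for z in (30,):
    L,Rr,B,a,b=[atz(c,k(*p),z) for p in ((166,290),(428,290),(294,430),(296,328),(293,428))]
    print('dia',np.linalg.norm(Rr-L),L.round(1),Rr.round(1),B.round(1),'line',np.degrees(np.arctan2(*(b-a)[[1,0]])),a.round(1),b.round(1))
ce=atz(c,k(297,300),30);print(ce)
print(tri([ray(c,k(297,303)),ray(cs,(80+247/2,170+283/2))]))
to([525,-297,20],94)
E
```

```text
dia 39.036727252011474 [ 525.7 -316.2   30. ] [ 522.9 -277.2   30. ] [ 546.7 -295.6   30. ] line 2.3629048531439474 [ 530.2 -296.4   30. ] [ 546.4 -295.7   30. ]
[ 525.83163673 -296.57266543   30.        ]
[ 526.80912786 -295.67702152   28.26706054]
TCP [ 525.8 -296.1  128.7] yaw_y 94.0 shift cm [ 0.09 -0.09 10.87] rot [-0.  0.  0.]
```

Emit:
apply_moves:
  plan: "0 0 3.5 0 0 0 6.5;0 0 3.5 0 0 0 6.5;0 0 3.2 0 0 0 6.5;0 0 2 0 0 0 6.5;0 0 0 0 0 0 6.5;0 0 0 0 0 0 6.5"
  newtons: 60

```text
clock: 10.38
eef_pos: [524.8, -296.0, 5.5]
eef_rot: [-0.001, -0.035, 0.999, 0.001]
wrist_force: [1.1, -0.6, 0.8]
width: 0.763
gripper_force: 0.0
```

Emit:
apply_moves:
  plan: "0 0 0 0 0 0 3;0 0 0 0 0 0 3;0 0 0 0 0 0 3;0 0 0 0 0 0 3;0 0 0 0 0 0 3;0 0 0 0 0 0 3;0 0 0 0 0 0 3"

```text
clock: 10.97
eef_pos: [527.2, -297.6, 9.9]
eef_rot: [0.002, -0.035, 0.999, -0.002]
wrist_force: [-1.3, -0.0, 6.1]
width: 0.44
gripper_force: 60.7
```

Emit:
apply_moves:
  plan: "0 0 -2 0 0 0 3;0 0 -3 0 0 0 3;0 0 -3 0 0 0 3;0 0 -3 0 0 0 3;0 0 -2 0 0 0 3;0 0 0 0 0 0 3;0 0 0 0 0 0 3;0 0 0 0 0 0 3;0 0 0 0 0 0 3"

```text
clock: 11.72
eef_pos: [524.8, -296.2, 134.4]
eef_rot: [-0.001, -0.035, 0.999, 0.001]
wrist_force: [0.2, -0.0, -0.3]
width: 0.443
gripper_force: 60.3
```

```bash
python3 w.py w5; python3 - <<'E'
from h import *
import pickle
c=pickle.load(open('w5.pkl','rb')); a=cv2.imread('pics/w5.png')
cs=manip.grab_frame('scene'); u2,v2=np.round(proj(cam(cs),manip.state()['eef_pos'])[0]).astype(int)
b=cs['frame'][v2-40:v2+20,u2-30:u2+30,::-1]
print(manip.state()['joint_positions'],u2,v2)
cv2.imwrite('pics/m7.png',np.hstack([cv2.resize(a[300:480,240:400],(480,540)),cv2.resize(b,(300,540))[:,:]]))
E
```

```text
[ 524.8 -296.2  134.4] [-0.001 -0.035  0.999  0.001]
level_top []
shaft_tip []
dial [([320.0, 316.7], 0.59, [592.5, -291.7, 30.0])]
dial_bore_end [([320.1, 314.1], 0.68, [590.1, -291.8, 30.0])]
console [([598.1, 285.7], 0.68, [542.0, -80.3, 50.0])]
[-5.70195783e-01  1.02448566e-01  1.38680064e+00 -1.76482689e-05
  1.65313881e+00 -2.21020107e+00] 191 292
```

View pics/m7.png

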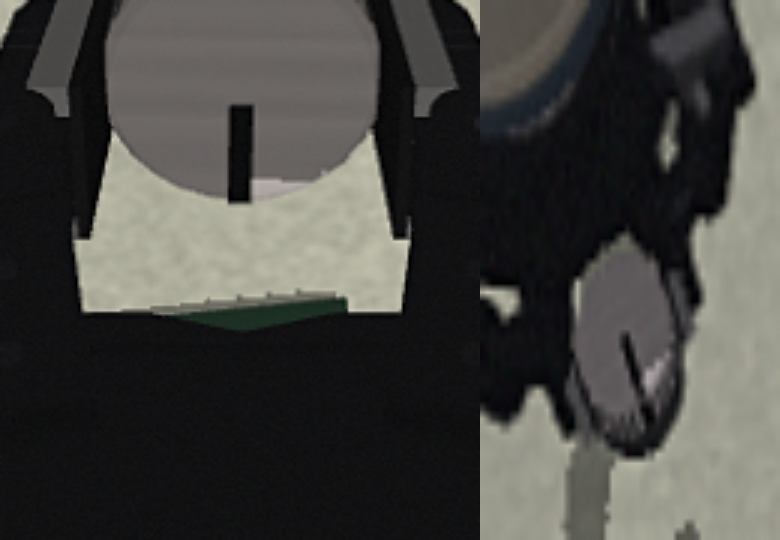

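```bash
python3 - <<'E'
from h import *
f=manip.grab_frame('wrist'); st=manip.state()
I={'eef_rot':[1,0,0,0],'eef_pos':[0,0,0]}; c=cam(f,I)
k=lambda x,y:(240+x/3-.33,300+y/3-.33)
for z in (-18,-20,-22):
    print(z,'front',atz(c,k(240,201),z).round(1),'L/R',atz(c,k(106,60),z).round(1),atz(c,k(379,60),z).round(1),'line',atz(c,k(241,105),z).round(1),atz(c,k(240,203),z).round(1))
to([554.4,-17,180],94)
E
```

```text
-18 front [-20.8  -0.4 -18. ] L/R [  2.9 -19.  -18. ] [  2.9  19.  -18. ] line [ -4.3  -0.2 -18. ] [-21.2  -0.4 -18. ]
-20 front [-19.2  -0.4 -20. ] L/R [  4.1 -18.7 -20. ] [  4.1  18.7 -20. ] line [ -3.   -0.2 -20. ] [-19.6  -0.4 -20. ]
-22 front [-17.6  -0.4 -22. ] L/R [  5.3 -18.4 -22. ] [  5.3  18.3 -22. ] line [ -1.7  -0.2 -22. ] [-18.   -0.4 -22. ]
TCP [ 525.5 -296.6  136.3] yaw_y 94.0 shift cm [-4.81 27.69 -4.37] rot [ 0. -0. -0.]
```

Emit:
apply_moves:
  plan: "-0.6 3.5 0 0 0 0 3;-0.6 3.5 0 0 0 0 3;-0.6 3.5 0 0 0 0 3;-0.6 3.5 0 0 0 0 3;-0.6 3.5 0 0 0 0 3;-0.6 3.4 0 0 0 0 3;-0.6 3.4 0 0 0 0 3;-0.6 3.4 0 0 0 0 3;0 0 0 0 0 0 3;0 0 0 0 0 0 3"

```text
clock: 12.95
eef_pos: [554.4, -15.3, 136.7]
eef_rot: [0.0, -0.036, 0.999, -0.0]
wrist_force: [-0.1, -0.7, -1.6]
width: 0.443
gripper_force: 60.5
```

Emit:
apply_moves:
  plan: "0 0 0 0 0 -6 3;0 0 0 0 0 -6 3;0 0 0 0 0 -5 3;0 0 1 0 0 0 3;0 0 1 0 0 0 3;0 0 1 0 0 0 3;0 0 0 0 0 0 3;0 0 0 0 0 0 3;0 0 0 0 0 0 3;0 0 0 0 0 0 3"

```text
clock: 13.78
eef_pos: [554.5, -17.0, 107.0]
eef_rot: [0.0, -0.182, 0.983, -0.0]
wrist_force: [0.8, 0.4, -1.1]
width: 0.443
gripper_force: 60.5
```

```bash
python3 - <<'E'
from h import *
to([554.4,-17,90],111)
E
```

```text
TCP [554.5 -17.  107. ] yaw_y 110.9 shift cm [0.01 0.01 1.7 ] rot [-0.   0.  -0.1]
```

Well aligned. Descend gently and watch height against force.

Emit:
apply_moves:
  plan: "0 0 0.8 0 0 0 3;0 0 0.8 0 0 0 3;0 0 0.5 0 0 0 3;0 0 0.3 0 0 0 3;0 0 0.3 0 0 0 3;0 0 0.2 0 0 0 3;0 0 0 0 0 0 3;0 0 0 0 0 0 3"

```text
clock: 14.45
eef_pos: [554.5, -17.2, 77.4]
eef_rot: [0.0, -0.182, 0.983, -0.0]
wrist_force: [2.4, -1.8, -3.0]
width: 0.445
gripper_force: 60.5
```

Emit:
apply_moves:
  plan: "0 0 0.3 0 0 0 3;0 0 0.3 0 0 0 3;0 0 0.2 0 0 0 3;0 0 0 0 0 0 3;0 0 0 0 0 0 3"

```text
clock: 14.87
eef_pos: [554.6, -17.3, 69.5]
eef_rot: [0.0, -0.182, 0.983, -0.0]
wrist_force: [3.1, -4.2, -1.7]
width: 0.441
gripper_force: 60.6
```

Emit:
apply_moves:
  plan: "0 0 0.2 0 0 0 3;0 0 0.2 0 0 0 3;0 0 0.2 0 0 0 3;0 0 0 0 0 0 3;0 0 0 0 0 0 3;0 0 0 0 0 0 3"

```text
clock: 15.37
eef_pos: [554.7, -17.2, 64.2]
eef_rot: [0.001, -0.182, 0.983, -0.0]
wrist_force: [2.4, -4.4, 4.4]
width: 0.443
gripper_force: 61.1
```

Emit:
apply_moves:
  plan: "0 0 0.3 0 0 0 3;0 0 0.3 0 0 0 3;0 0 0 0 0 0 3;0 0 0 0 0 0 3;0 0 0 0 0 0 3"

```text
clock: 15.78
eef_pos: [555.3, -17.2, 63.1]
eef_rot: [0.002, -0.182, 0.983, -0.001]
wrist_force: [-8.0, -4.0, 25.8]
width: 0.445
gripper_force: 63.2
```

```bash
python3 w.py w6; python3 - <<'E'
from h import *
a=cv2.imread('pics/w6.png')
cv2.imwrite('pics/m8.png',np.hstack([cv2.resize(a[300:400,260:380],(480,400)),cv2.resize(a[150:290,440:580],(300,400))]))
b=cv2.imread('pics/w5.png');d=cv2.absdiff(a,b)[300:370,275:365];print(d.mean())
print({k:np.round(v,2) for k,v in manip.state().items() if k in('wrist_force','torque','eef_pos')})
E
```

```text
[555.3 -17.2  63.1] [ 0.002 -0.182  0.983 -0.001]
level_top [([536.6, 357.3], 0.69, [539.4, 85.9, 75.0])]
shaft_tip []
dial [([323.3, 314.9], 0.81, [577.9, -6.7, 30.0])]
dial_bore_end [([322.2, 315.4], 0.56, [578.4, -7.2, 30.0])]
console [([416.5, 241.7], 0.83, [513.4, 16.5, 50.0])]
37.97063492063492
{'eef_pos': array([555.27, -17.19,  63.13]), 'wrist_force': array([-7.79, -2.74, 25.62]), 'torque': array([-0.63,  1.31,  0.02])}
```

View pics/m8.png

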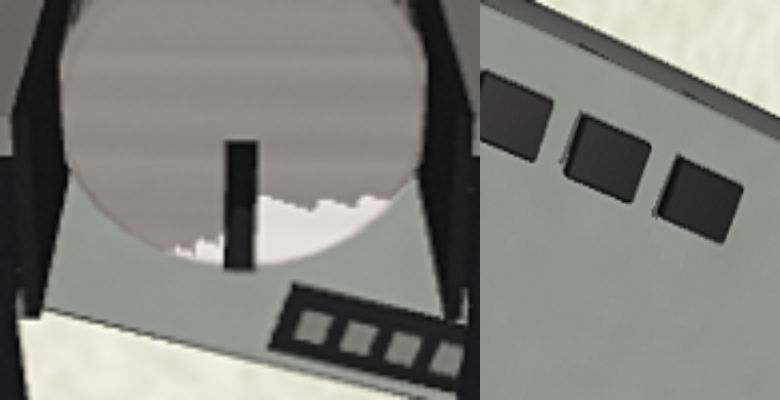

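```bash
python3 -c "
from plant import manip
print(manip.job_done())"
```

```text
the job is handed in; nothing more can be done
None
```

I turned the level knob down to about mark 4 (I measured roughly 4.1), pushed the dial onto the D-shaft, and handed the job in with the gripper holding it down at about 25 N; the last picture showed no slip, but no verdict came back.

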